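# Find the full parts case by feel and dock it

## Robot

A 7-joint arm with a two-finger parallel gripper is mounted at the origin on a cart in front of the work surface, level with it; the furniture and walls round the work are solid. World frame = base frame: x ahead of the robot, y to its left, z up, the work surface at z = 0. Lengths are in m, angles in rad, forces in N, time in s.
With the tool pointing down it reaches from about 0.425 to 0.925 m from the base axis. Payload 6.8 kg.
Tool frame: the origin (TCP) lies midway between the tips of the shut fingers; the grasp point (between the pads) lies 19 mm behind it; z points along the fingers, y is the line along which they close (so a half turn about z gives the same grasp; the last joint's range is limited). The gripper opens to 85 mm and grips with 20 to 120 N. Pads are 22 mm wide; open, the fingers measure 114 mm over their backs; the gripper's body (76 mm by 85 mm) begins 54 mm behind the grasp point. The pads swing forward as they close: fully open they stand 13 mm farther back than shut.
Start: joints at [-1.232, 0.477, 0.022, 1.555, -0.011, 1.109, -0.083], TCP at [0.292, 0.609, 0.231] pointing down, gripper open.
Joint ranges: [-2.96, 2.96], [-0.34, 2.1], [-1.41, 1.46], [0.24, 2.44], [-1.37, 4.51], [0.17, 1.92], [-2.96, 2.96]. Speed limits (rad/s): [2.39, 2.39, 3.14, 3.14, 3.14, 3.14, 3.14].

## Interface

Orientations are given as a rotation vector (axis times angle).
In Python, from bench import r gives the robot as it stands. The module is installed in compiled form; this text tells all that it offers.
- The arm moves only by the tool apply_moves, never from a script. Its argument "rows" is a list of rows, each a list of 6 numbers: the shift along the tool's x, y, z scaled (see below), then the turn, a rotation vector about the tool's x, y, z scaled (see below). A call has 1 to 5 rows; each row is the pose to reach, as a shift and turn from the pose commanded when the call began, along the tool's axes at that moment; what a row does not reach only later rows make up. The controller multiplies each number of a shift by 0.25 m and each number of a turn by 90 degrees. A row lasts 1/8 s, in which the tool goes at most 62.5 mm and 10.7 degrees, less where a joint would pass 70% of its speed; a pose out of reach is approached as far as the arm can. A call with a number of a shift or a turn outside -1 to 1 is refused whole. A call with a gripper value outside its range is refused whole. "claw" is the opening, from 0 (shut) to 1 (fully open), set as the call begins (left out, the last holds). The fingers move at their own pace and stop on an object; "newtons" is the grip in N (left out, the last holds). Time passes only in rows, so rows that repeat a pose let the fingers close. It gives the time, the measured TCP pose, the force, the opening and the grip force at its end, in the units of the state.
- r.get_obs(): the state, without advancing time (a new reading comes with each control period).
- r.grab_frame(name): name is "side" or "top"; returns a dict with "pixels" (384x512x3 uint8, red, green, blue), "intrinsics" (3x3 intrinsics, pixels), "eye" and "attitude" of the camera in the world. Camera axes: x right, y up, looking along -z (the intrinsics and any distortion apply to the point x, -y, -z); pixel columns grow to the right and rows downward; lengths in m; the calibration is good to about 2 mm. A picture is of the moment at which its call begins. There is no depth.
- r.hand_in(): hands the job in; it is judged then, once.
Trained networks look in a picture, given as the dict that the camera call returned (one of the last four; its "shot" number tells which), for a name from the list of things; names that differ only in an ending like _2 or _b are one class to them, and where a whole thing is asked for, a point or a joint stands for the part that bears it (a point fixed in the world has none). Each returns a list of dicts, best first, with "conf" (0 to 1); they miss things now and then, are a little off and sometimes report something else, mostly with a low value. They report only what shows in the picture. A call takes as long as a camera call.
- r.search_frame(picture, thing): "rect" ([left, top, width, height] in pixels, round what is visible of it).
- r.outline_of(picture, thing): "pixels" (384x512 bool, what is visible of it) and "rect" ([left, top, width, height] in pixels, round what is visible of it).
- r.landmark_of(picture, thing): "point" ([column, row] in pixels: a listed point, or the origin of a listed thing).
The state is a dict: "clock": time; "joints": joint angles; "qvel": joint speeds; "tau": joint torques, N m; "tcp_pos": TCP position; "orientation": TCP orientation; "contact_force": force on the tool from outside, world axes, zero at the start; "moment": the same for the moment, N m; "grip_width": finger opening in m; "gripper_force": force on a finger pad.
Only numpy, scipy, OpenCV 4.12 (cv2) and the standard library are available. Lean on these libraries where they do the work, as an engineer would, in place of code of your own. Each camera call takes 0.05 s, during which the arm holds its last target. There are 200 camera calls.

## Task

One of the three identical blue-lidded parts cases is full and heavy, the other two are nearly empty: find the full one by raising one end of a case slightly, using the bail handle on its lid, feeling the weight and setting it down again. Then slide the full case along the bench mat, without ever lifting a case clear of it, into the steel dock until it is fully home and the wire catch has sprung shut behind it; ease it in, do not ram it. Leave the two light cases standing where they were and do not disturb the pot, the tape, the battery cell or the green terminal strip.

Things in the scene. Friction and masses are not known exactly. Their poses are not given: they have to be found in the camera images.
- case_a_centre (a point): centre of parts case A, 35 mm above its underside: one of three identical closed grey plastic cases with a blue lid, 120 mm long (its x axis), 58 mm wide (y), 70 mm high without the bail, smooth sided and rigid. It stands on the mat with the end that carries the bail towards the robot, at least 40 mm clear of its neighbours
- case_b_centre (a point): centre of parts case B, 35 mm above its underside: one of three identical closed grey plastic cases with a blue lid, 120 mm long (its x axis), 58 mm wide (y), 70 mm high without the bail, smooth sided and rigid. It stands on the mat with the end that carries the bail towards the robot, at least 40 mm clear of its neighbours
- case_c_centre (a point): centre of parts case C, 35 mm above its underside: one of three identical closed grey plastic cases with a blue lid, 120 mm long (its x axis), 58 mm wide (y), 70 mm high without the bail, smooth sided and rigid. It stands on the mat with the end that carries the bail towards the robot, at least 40 mm clear of its neighbours
- bail_a_grip (a point): middle of the black grip bar of the lifting bail of case A: 36 mm long along the case's y axis, 9 mm thick, 11 mm high, 27 mm above the bail's hinge, 32 mm above the lid. The hinge lies across the lid, 5 mm above it, 50 mm from the case's middle and 10 mm from its near end; the bail stands about upright and swings freely (light friction) along the case
- bail_b_grip (a point): middle of the black grip bar of the lifting bail of case B: 36 mm long along the case's y axis, 9 mm thick, 11 mm high, 27 mm above the bail's hinge, 32 mm above the lid. The hinge lies across the lid, 5 mm above it, 50 mm from the case's middle and 10 mm from its near end; the bail stands about upright and swings freely (light friction) along the case
- bail_c_grip (a point): middle of the black grip bar of the lifting bail of case C: 36 mm long along the case's y axis, 9 mm thick, 11 mm high, 27 mm above the bail's hinge, 32 mm above the lid. The hinge lies across the lid, 5 mm above it, 50 mm from the case's middle and 10 mm from its near end; the bail stands about upright and swings freely (light friction) along the case
- case_a: parts case A itself, origin at the centre of its underside. The full case weighs 0.8 to 1.0 kg, the other two under 0.4 kg each; the unseen load sits at mid-length. Tipped about its far bottom edge, the bail takes about 0.55 of the weight if led along that arc; off the arc, push or pull along the case carries or hides part of it (levers about that edge: lift 110 mm, push 80 mm, weight 60 mm)
- case_b: parts case B itself, origin at the centre of its underside. The full case weighs 0.8 to 1.0 kg, the other two under 0.4 kg each; the unseen load sits at mid-length. Tipped about its far bottom edge, the bail takes about 0.55 of the weight if led along that arc; off the arc, push or pull along the case carries or hides part of it (levers about that edge: lift 110 mm, push 80 mm, weight 60 mm)
- case_c: parts case C itself, origin at the centre of its underside. The full case weighs 0.8 to 1.0 kg, the other two under 0.4 kg each; the unseen load sits at mid-length. Tipped about its far bottom edge, the bail takes about 0.55 of the weight if led along that arc; off the arc, push or pull along the case carries or hides part of it (levers about that edge: lift 110 mm, push 80 mm, weight 60 mm)
- mat: the blue-green antistatic mat on the bench on which the cases and the dock stand, 480 x 630 mm and 2 mm thick, fixed; its top is at z = 0.002. Origin at the centre of its underside
- dock: the dock, a low grey steel bracket fixed to the mat, its mouth facing the robot, with no floor: the case slides in on the mat, between guide rails 12 mm high, 31 mm either side of the centre line. Origin on the mat below dock_seat, same axes. About 100 mm wide, reaching 103 mm beyond the origin; back plate 34 mm high
- dock_seat (a point): where the centre of a case lies when fully home. x axis points into the dock, y left, z up. The right rail starts 56 mm before this point and flares out to 84 mm before; the left rail starts at this point, the wire catch lies before it, out to 101 mm. A case 165 mm before this point is clear of the dock. Beside the case all is at most 15 mm high: fingers on its sides kept above 18 mm pass over it
- catch (a joint): spring wire catch on the left of the dock's mouth, in rad: 0 = shut, its nose in the lane. The entering case pushes it aside to 0.1 to 0.18 (about 2 N sideways) and rubs along it all the way; once the case's near end has passed the nose, at home, it springs back to 0 with the nose behind the case
- catch_nose (a point): tip of the nose of the wire catch (5 mm round steel wire, 8 mm above the mat); when shut it lies 63 mm before dock_seat and 25 mm left of the centre line, 6 mm into the path of a case's left side
- buffer (a joint): travel in m of the spring buffer, a rubber-faced plate at the back of the dock: 0 = fully out; a case just home has pushed it to 0.008; at 0.014 it is solid. Its spring is soft, about 0.4 N per mm, but at 0.014 the force rises at once
- flux_pot: a flat round pot with a red lid and white base, 56 mm across and 25 mm high, standing near the front edge of the bench; not to be disturbed. Origin at the centre of its underside
- tape: a roll of black insulating tape lying flat, 62 mm across and 19 mm high, near the front edge of the bench; not to be disturbed. Origin at the centre of its underside
- cell_1: a black and copper battery cell standing upright, 15 mm across and 50 mm high, near the front edge of the bench; easily knocked over, not to be disturbed. Origin at the centre of its underside
- terminal_block: a green screw terminal strip, 18 x 62 x 20 mm, lying to the right of the work; not to be disturbed. Origin at the centre of its underside

How it is judged:
On the way:
1. one end of a case has been raised slightly, the case not lifted clear (((angle between case_a_centre's own z axis and vertical above 0.04 rad and height (world z) of case_a_centre below 0.057 m) or (angle between case_b_centre's own z axis and vertical above 0.04 rad and height (world z) of case_b_centre below 0.057 m) or (angle between case_c_centre's own z axis and vertical above 0.04 rad and height (world z) of case_c_centre below 0.057 m))), for 0.2 s.
At the end, for the whole second after the job is handed in: The full case stands upright on the mat in the dock, at most 4 mm short of home, within 5 mm of its centre line and 0.08 rad of its axis, the catch shut behind it (below 0.05 rad); the two light cases (each loading the mat with under 5.5 N) stand upright within 40 mm of where they were (((x of case_a_centre in the frame of dock_seat between -0.004 and 0.01 m and y of case_a_centre in the frame of dock_seat between -0.005 and 0.005 m and angle between the x axis of case_a_centre and the x axis of dock_seat, either way round below 0.08 rad and angle between each of case_a_centre, case_b_centre, case_c_centre's own z axis and vertical below 0.04 rad and height (world z) of case_a_centre below 0.041 m and value of joint catch below 0.05 rad and distance of each of case_b_centre, case_c_centre from where it was at the start of the episode below 0.04 m and contact force between each of case_b, case_c and mat below 5.5 N) or (x of case_b_centre in the frame of dock_seat between -0.004 and 0.01 m and y of case_b_centre in the frame of dock_seat between -0.005 and 0.005 m and angle between the x axis of case_b_centre and the x axis of dock_seat, either way round below 0.08 rad and angle between each of case_b_centre, case_a_centre, case_c_centre's own z axis and vertical below 0.04 rad and height (world z) of case_b_centre below 0.041 m and value of joint catch below 0.05 rad and distance of each of case_a_centre, case_c_centre from where it was at the start of the episode below 0.04 m and contact force between each of case_a, case_c and mat below 5.5 N) or (x of case_c_centre in the frame of dock_seat between -0.004 and 0.01 m and y of case_c_centre in the frame of dock_seat between -0.005 and 0.005 m and angle between the x axis of case_c_centre and the x axis of dock_seat, either way round below 0.08 rad and angle between each of case_c_centre, case_a_centre, case_b_centre's own z axis and vertical below 0.04 rad and height (world z) of case_c_centre below 0.041 m and value of joint catch below 0.05 rad and distance of each of case_a_centre, case_b_centre from where it was at the start of the episode below 0.04 m and contact force between each of case_a, case_b and mat below 5.5 N))); the robot touches nothing.
It fails at once if a case is lifted clear of the mat (or one end raised by more than about 40 mm) (height (world z) of any of case_a_centre, case_b_centre, case_c_centre above 0.057 m or (height (world z) of case_a_centre above 0.045 m and angle between case_a_centre's own z axis and vertical below 0.06 rad) or (height (world z) of case_b_centre above 0.045 m and angle between case_b_centre's own z axis and vertical below 0.06 rad) or (height (world z) of case_c_centre above 0.045 m and angle between case_c_centre's own z axis and vertical below 0.06 rad)).
It fails at once if a case is rammed or jammed in the dock: more than 25 N between them (contact force between any of case_a, case_b, case_c and dock above 25 N).
It fails at once if the pot, the tape, the cell or the terminal strip is moved by more than 20 mm or the cell is knocked over (distance of any of flux_pot, tape, cell_1, terminal_block from where it was at the start of the episode above 0.02 m or angle between cell_1's own z axis and vertical above 0.3 rad).
It also fails if it takes over 72 s, if anything falls off the work surface, if the arm or the gripper's body presses on something with over 40 N, if the wrist force passes 120 N, or if a joint passes its speed limit or range.

## Working session

There is one attempt and no reset: what is moved stays moved. The work goes in short steps, Python scripts to look and compute and a tool call to move; the robot and the scene stay as the last step left them, time stands still between calls to the robot, and variables do not carry over. Pictures are saved under pics/ and viewed, at most 11 in all, crops included, and the job is handed in when it is done.

Besides the shell and the picture viewer there is one more tool, called after ">>>" as a command line: name --pt "numbers of a row" for each row, then --argument value for the rest. apply_moves: Moves the arm, as the interface text tells. Its arguments: {"type":"object","properties":{"rows":{"type":"array","items":{"type":"array","items":{"type":"number"}}},"claw":{"type":"number"},"newtons":{"type":"number"}},"required":["rows"]}

```bash
mkdir -p pics; cat > h.py <<'E'
import numpy as np, cv2
from scipy.spatial.transform import Rotation as R
from bench import r
def ray(f,p):
    K=np.array(f["intrinsics"]); d=np.linalg.inv(K)@[p[0],p[1],1]; d=np.array([d[0],-d[1],-d[2]])
    A=np.array(f["attitude"]); 
    A=A if A.shape==(3,3) else R.from_rotvec(A).as_matrix()
    return np.array(f["eye"]),A@d
def at(f,p,z):
    e,d=ray(f,p); return e+d*(z-e[2])/d[2]
def tri(f,p,g,q):
    e1,d1=ray(f,p); e2,d2=ray(g,q); s=np.linalg.lstsq(np.c_[d1,-d2],e2-e1,rcond=None)[0]
    a=e1+d1*s[0]; b=e2+d2*s[1]; return (a+b)/2,np.linalg.norm(a-b)
def proj(f,X):
    A=np.array(f["attitude"]); A=A if A.shape==(3,3) else R.from_rotvec(A).as_matrix()
    c=A.T@(np.array(X)-f["eye"]); q=np.array(f["intrinsics"])@[c[0],-c[1],-c[2]]; return q[:2]/q[2]
def save(f,n): cv2.imwrite(f"pics/{n}.png",cv2.cvtColor(f["pixels"],cv2.COLOR_RGB2BGR))
E
python3 - <<'E'
from h import *
np.set_printoptions(precision=4,suppress=True)
T=r.grab_frame("top");S=r.grab_frame("side");save(T,"t0");save(S,"s0")
print({k:v for k,v in T.items() if k!="pixels"});print({k:v for k,v in S.items() if k!="pixels"})
z=dict(case_a_centre=.037,bail_a_grip=.104,dock_seat=.037,catch_nose=.01,flux_pot=0,tape=0,cell_1=0,terminal_block=0)
for n,h in z.items():
    for nm,f in(("T",T),("S",S)):
        for d in r.landmark_of(f,n):
            if d["conf"]>.2: print(n,nm,round(d["conf"],2),np.round(d["point"],1),at(f,d["point"],h))
print(r.get_obs())
E
```

```text
{'intrinsics': array([[392.3916,   0.    , 255.3874],
       [  0.    , 392.3916, 190.4617],
       [  0.    ,   0.    ,   1.    ]]), 'eye': array([0.4042, 0.0165, 1.2024]), 'attitude': array([ 0.0908, -0.0646, -1.5615]), 'shot': 1}
{'intrinsics': array([[377.1571,   0.    , 256.8561],
       [  0.    , 377.1571, 195.2232],
       [  0.    ,   0.    ,   1.    ]]), 'eye': array([ 0.4373, -0.9013,  0.481 ]), 'attitude': array([ 1.1569, -0.0258, -0.0598]), 'shot': 2}
case_a_centre T 0.74 [313.6 161.5] [ 0.6085 -0.1374  0.037 ]
case_a_centre S 0.62 [317.1 237. ] [ 0.6191 -0.1455  0.037 ]
case_a_centre S 0.6 [287.5 168.2] [0.6147 0.333  0.037 ]
bail_a_grip T 0.42 [318.  170.8] [ 0.5703 -0.1408  0.104 ]
bail_a_grip S 0.57 [294.1 209.6] [ 0.5651 -0.133   0.104 ]
bail_a_grip S 0.32 [314.7 234.1] [ 0.5893 -0.2478  0.104 ]
dock_seat T 0.66 [167.  148.4] [0.6461 0.3053 0.037 ]
dock_seat S 0.65 [297.3 167.3] [0.6501 0.3392 0.037 ]
catch_nose T 0.4 [161.6 169.3] [0.5862 0.3267 0.01  ]
catch_nose T 0.4 [368.5 215.2] [ 0.45   -0.3055  0.01  ]
catch_nose S 0.52 [276.9 173.7] [0.5801 0.3537 0.01  ]
f
[... 408 characters left out ...]
    ]
cell_1 S 0.4 [204.8 194.7] [0.3332 0.2102 0.    ]
terminal_block T 0.69 [369.2 215.4] [ 0.4498 -0.3103  0.    ]
terminal_block S 0.63 [244.2 297.6] [ 0.4436 -0.3042  0.    ]
{'clock': 0.9, 'joints': array([-1.2321,  0.477 ,  0.0224,  1.5554, -0.0115,  1.1093, -0.0831]), 'qvel': array([-0.002 ,  0.0001, -0.0001,  0.0001, -0.0005, -0.0008, -0.0006]), 'tau': array([ -0.0002, -59.6324,   1.606 , -28.1546,   0.0124,   0.0015,
        -0.    ]), 'tcp_pos': array([0.2917, 0.6088, 0.2313]), 'orientation': array([-0.696 , -3.0635, -0.0001]), 'contact_force': array([-0.0414, -0.5501, -0.2523]), 'moment': array([-0.0046, -0.0237, -0.0278]), 'gripper_force': 0.0, 'grip_width': 0.08562119465718944}
```

View pics/t0.png

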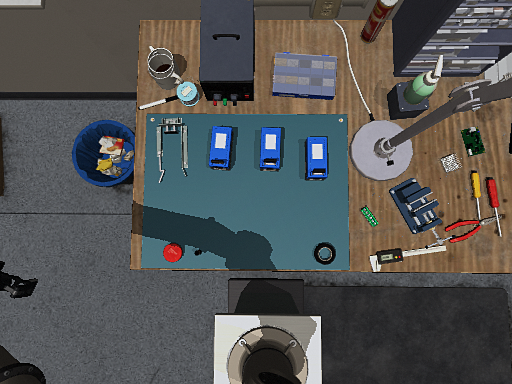

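View pics/s0.png

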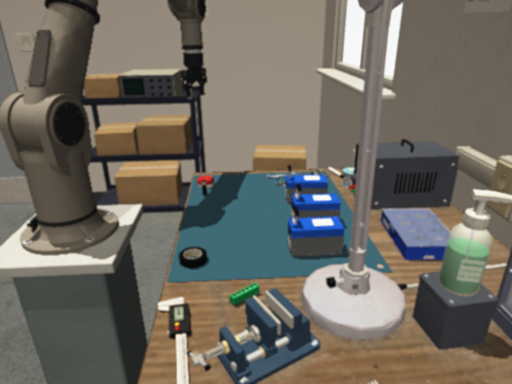

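```bash
python3 - <<'E'
from h import *
np.set_printoptions(precision=4,suppress=True)
T=r.grab_frame("top")
c=T["pixels"][108:198,145:345]; cv2.imwrite("pics/t1.png",cv2.cvtColor(cv2.resize(c,None,fx=4,fy=4,interpolation=cv2.INTER_CUBIC),cv2.COLOR_RGB2BGR))
for d in r.outline_of(T,"case_a"):
    m=d["pixels"]; print("case",d["conf"],d["rect"])
for d in r.landmark_of(T,"case_a_centre")+r.landmark_of(T,"bail_a_grip"): print(d["conf"],d["point"])
hsv=cv2.cvtColor(T["pixels"],cv2.COLOR_RGB2HSV)
m=((hsv[...,0]>105)&(hsv[...,0]<130)&(hsv[...,1]>140)&(hsv[...,2]>70)).astype(np.uint8)
m=cv2.morphologyEx(m,cv2.MORPH_CLOSE,np.ones((9,9)))
cs,_=cv2.findContours(m,cv2.RETR_EXTERNAL,cv2.CHAIN_APPROX_NONE)
for k in cs:
    if cv2.contourArea(k)>300:
        P=np.array([at(T,p,.072)[:2] for p in k[:,0]],np.float32)
        print(cv2.boundingRect(k),cv2.minAreaRect(P),)
print(r.get_obs()["clock"])
E
```

```text
case 0.97 [307.8, 136.0, 22.7, 45.3]
case 0.82 [260.1, 130.3, 22.8, 41.6]
case 0.66 [208.7, 125.4, 25.5, 43.9]
0.65 [314.5, 159.0]
0.51 [317.9, 170.1]
(406, 187, 36, 46) ((0.46835264563560486, -0.4444010853767395), (0.11455267667770386, 0.08660104870796204), 22.256431579589844)
(307, 137, 21, 42) ((0.6145187616348267, -0.14215415716171265), (0.12106157839298248, 0.0580923855304718), 0.2769521474838257)
(260, 127, 21, 42) ((0.6428036093711853, -0.005440328270196915), (0.057972535490989685, 0.12301235646009445), 87.89459228515625)
(208, 126, 25, 42) ((0.6454273462295532, 0.140642911195755), (0.05973316729068756, 0.12133321166038513), 84.95925903320312)
(72, 120, 63, 67) ((0.6249048113822937, 0.48565873503685), (0.19699403643608093, 0.18396860361099243), 0.23486314713954926)
1.1
```

View pics/t1.png

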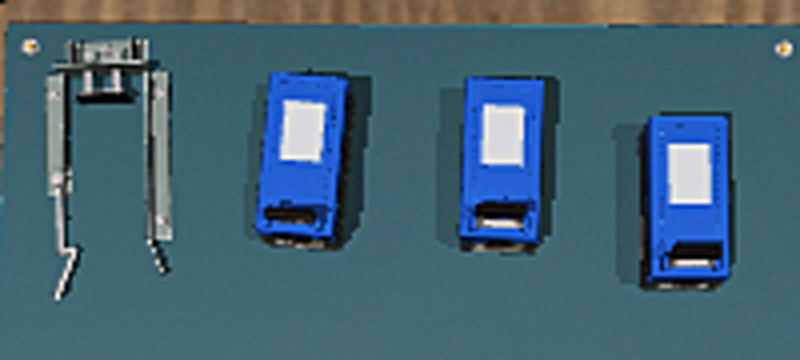

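```bash
python3 - <<'E'
from h import *
T=r.grab_frame("top")
c=T["pixels"][112:188,150:200]; cv2.imwrite("pics/t2.png",cv2.cvtColor(cv2.resize(c,None,fx=7.8,fy=7.8,interpolation=cv2.INTER_LANCZOS4),cv2.COLOR_RGB2BGR))
np.save("T.npy",T,allow_pickle=True)
E
```

```text
(no output)
```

View pics/t2.png

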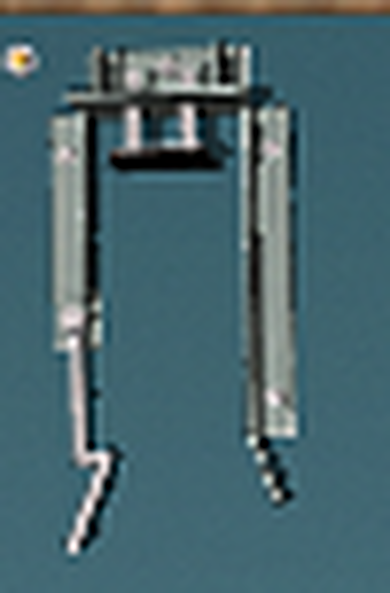

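```bash
python3 - <<'E'
from h import *
from scipy.optimize import least_squares
T=np.load("T.npy",allow_pickle=True).item()
px=lambda u,v:np.array([150+(u+.5)/7.8-.5,112+(v+.5)/7.8-.5])
# (dock xyz, pixel, weight u, weight v)
L=[((-.063,.025,.010),(115,458),1,1),((-.056,-.031,.014),(250,436),1,1),((-.101,None,.010),(72,552),0,1),
((.080,.031,.002),(97,120),1,0),((.010,.031,.002),(99,300),1,0),((.080,-.031,.014),(243,110),1,0),((.0,-.031,.014),(247,290),1,0),((.103,0,.004),(170,46),0,1)]
def res(p):
    o=[]
    for X,q,a,b in L:
        X=[X[0],X[1] or 0.04,X[2]]; c,s=np.cos(p[2]),np.sin(p[2])
        d=proj(T,[p[0]+c*X[0]-s*X[1],p[1]+s*X[0]+c*X[1],X[2]])-px(*q); o+=[a*d[0],b*d[1]]
    return np.array(o)
s=least_squares(res,[.64,.31,0],loss="soft_l1"); print(s.x,np.degrees(s.x[2])); print(np.round(res(s.x).reshape(-1,2),2))
for u,v,z in[(97,120,.002),(99,340,.002),(243,110,.014),(250,436,.014),(115,458,.01)]: print(at(T,px(u,v),z))
E
```

```text
[0.64791836 0.29746728 0.0443653 ] 2.5419443735827434
[[-0.45 -0.24]
 [ 0.05 -0.55]
 [ 0.    0.13]
 [ 0.02 -0.  ]
 [ 0.03 -0.  ]
 [ 0.2  -0.  ]
 [ 0.13  0.  ]
 [-0.    0.75]]
[0.72161009 0.33187756 0.002     ]
[0.63189586 0.32817075 0.002     ]
[0.72275889 0.27050429 0.014     ]
[0.59162969 0.26411652 0.014     ]
[0.5831473  0.31821932 0.01      ]
```

```bash
cat >> h.py <<'E'
def go(x,y,z,yaw):
    o=r.get_obs(); M=R.from_rotvec(o["orientation"])
    G=R.from_matrix(np.c_[[-np.cos(yaw),-np.sin(yaw),0],[-np.sin(yaw),np.cos(yaw),0],[0,0,-1]])
    d=M.inv().apply(np.array([x,y,z])-o["tcp_pos"])/.25; t=(M.inv()*G).as_rotvec()/(np.pi/2)
    return np.round(np.r_[d,t],4).tolist()
def st():
    o=r.get_obs(); M=R.from_rotvec(o["orientation"]).as_matrix()
    print("t",round(o["clock"],2),"tcp",np.round(o["tcp_pos"],4),"yaw",round(np.degrees(np.arctan2(-M[1,0],-M[0,0])),2),"tilt",np.round(M[:2,2],3),"F",np.round(o["contact_force"],2),"grip",round(o["grip_width"],4),round(o["gripper_force"],1),"j",np.round(o["joints"],2))
E
python3 -c "
from h import *
st();print(go(.5956,.145,.15,-.088))"
```

```text
t 1.15 tcp [0.2916 0.6087 0.2313] yaw -25.6 tilt [-0. -0.] F [ 0.43  1.19 -0.17] grip 0.0857 0.0 j [-1.23  0.48  0.02  1.56 -0.01  1.11 -0.08]
[-1.898, -1.1475, 0.3252, -0.0, -0.0, -0.2284]
```

>>> apply_moves --pt "-0.95 -0.57 0.1 0 0 -0.228" --pt "-0.95 -0.57 0.1 0 0 -0.228" --pt "-0.95 -0.57 0.1 0 0 -0.228" --pt "-0.95 -0.57 0.1 0 0 -0.228" --pt "-0.95 -0.57 0.1 0 0 -0.228" --claw 1

```text
clock: 1.78
tcp_pos: [0.4468, 0.3733, 0.2062]
orientation: [0.148, 3.137, -0.002]
contact_force: [-0.4, 0.8, -0.2]
grip_width: 0.085
gripper_force: 0.0
```

```bash
python3 -c "
from h import *
st();print(go(.5956,.145,.14,-.088))"
```

```text
t 1.77 tcp [0.4468 0.3733 0.2062] yaw -5.4 tilt [ 0.001 -0.002] F [-0.4   0.79 -0.19] grip 0.085 0.0 j [-0.82  0.35  0.01  1.81 -0.    0.98  0.68]
[-0.678, -0.8527, 0.2667, -0.0009, 0.0006, -0.0039]
```

>>> apply_moves --pt "-0.678 -0.853 0.267 0 0 -0.004" --pt "-0.678 -0.853 0.267 0 0 -0.004" --pt "-0.678 -0.853 0.267 0 0 -0.004" --pt "-0.678 -0.853 0.267 0 0 -0.004" --pt "-0.678 -0.853 0.267 0 0 -0.004"

```text
clock: 2.4
tcp_pos: [0.5957, 0.1456, 0.1388]
orientation: [0.137, 3.138, -0.003]
contact_force: [0.4, 1.3, 1.0]
grip_width: 0.0855
gripper_force: 0.0
```

```bash
python3 -c "
from h import *
st();print(go(.5956,.145,.084,-.088))
T=r.grab_frame('top');S=r.grab_frame('side')
a=cv2.resize(T['pixels'][118:188,200:240],None,fx=7.5,fy=7.5,interpolation=2);b=cv2.resize(S['pixels'][120:260,250:350],(375,525),interpolation=2)
cv2.imwrite('pics/c1.png',cv2.cvtColor(np.hstack([a,b]),4))
"
```

```text
t 2.4 tcp [0.5957 0.1456 0.1388] yaw -5.0 tilt [ 0.    -0.002] F [0.41 1.31 0.96] grip 0.0855 0.0 j [-0.41  0.48  0.09  1.8  -0.05  0.87  1.19]
[0.0003, -0.0021, 0.2194, -0.0012, 0.0001, 0.0005]
```

View pics/c1.png

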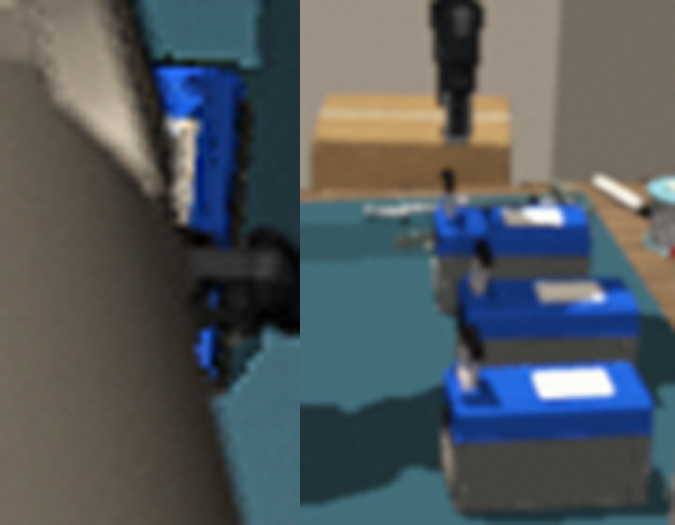

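```bash
python3 -c "
from h import *
S=r.grab_frame('side')
for u,v,y in[(448,177,.145),(457,125,.145),(483,262,-.0037),(468,343,-.142)]:
    e,d=ray(S,(250+(u-300+.5)/3.75-.5,120+(v+.5)/3.75-.5)); print(e+d*(y-e[1])/d[1])
print(proj(S,(.5957,.1456,.1388)))
for n in ('bail_a_grip','case_a'):
  for d in r.landmark_of(S,n): print(n,d)
"
```

```text
[0.59233216 0.145      0.10873469]
[0.59833639 0.145      0.15120253]
[ 0.59628561 -0.0037      0.09837318]
[ 0.56447683 -0.142       0.10463983]
[290.46223772 157.0053805 ]
bail_a_grip {'point': [293.9, 211.4], 'conf': 0.64}
bail_a_grip {'point': [316.0, 234.9], 'conf': 0.23}
case_a {'point': [312.1, 222.2], 'conf': 0.85}
case_a {'point': [305.2, 198.8], 'conf': 0.79}
case_a {'point': [312.0, 247.9], 'conf': 0.68}
case_a {'point': [206.0, 196.1], 'conf': 0.61}
```

>>> apply_moves --pt "0.014 0 0.11 0 0 0" --pt "0.014 0 0.22 0 0 0" --pt "0.014 0 0.22 0 0 0"

```text
clock: 3.02
tcp_pos: [0.5885, 0.1522, 0.0831]
orientation: [-0.125, -3.135, 0.001]
contact_force: [0.4, 1.2, -0.3]
grip_width: 0.0854
gripper_force: 0.0
```

>>> apply_moves --pt "0 0 0 0 0 0" --pt "0 0 0 0 0 0" --pt "0 0 0 0 0 0" --pt "0 0 0 0 0 0" --pt "0 0 0 0 0 0" --claw 0 --newtons 30

```text
clock: 3.65
tcp_pos: [0.5915, 0.1502, 0.0856]
orientation: [0.13, 3.137, 0.001]
contact_force: [-0.2, -1.2, 5.9]
grip_width: 0.035
gripper_force: 29.7
```

```bash
python3 -c "
from h import *
st()"
```

```text
t 3.65 tcp [0.5915 0.1502 0.0856] yaw -4.75 tilt [0.002 0.   ] F [-0.25 -1.21  5.86] grip 0.035 29.7 j [-0.41  0.54  0.08  1.84 -0.06  0.76  1.19]
```

>>> apply_moves --pt "0 0 0 0 0 0" --pt "0 0 0 0 0 0" --pt "0 0 0 0 0 0"

```text
clock: 4.03
tcp_pos: [0.5914, 0.1502, 0.0856]
orientation: [0.13, 3.137, 0.001]
contact_force: [-2.1, -2.2, 5.6]
grip_width: 0.0348
gripper_force: 29.7
```

>>> apply_moves --pt "-0.004 0 -0.006 0 0 0" --pt "-0.008 0 -0.012 0 0 0" --pt "-0.014 0 -0.02 0 0 0" --pt "-0.018 0 -0.026 0 0 0" --pt "-0.022 0 -0.032 0 0 0"

```text
clock: 4.65
tcp_pos: [0.5963, 0.1501, 0.0926]
orientation: [0.129, 3.139, 0.0]
contact_force: [0.2, 0.0, -2.4]
grip_width: 0.035
gripper_force: 30.1
```

>>> apply_moves --pt "0 0 0 0 0 0" --pt "0 0 0 0 0 0" --pt "0 0 0 0 0 0"

```text
clock: 5.03
tcp_pos: [0.5962, 0.1501, 0.0925]
orientation: [-0.129, -3.139, -0.0]
contact_force: [1.4, 0.1, -2.6]
grip_width: 0.0351
gripper_force: 30.1
```

```bash
python3 -c "
from h import *
st()
F=[]
for i in range(6): r.grab_frame('side');F.append(r.get_obs()['contact_force'])
print(np.mean(F,0),np.std(F,0));st()"
```

```text
t 5.03 tcp [0.5962 0.1501 0.0925] yaw -4.72 tilt [-0.  0.] F [ 1.43  0.09 -2.59] grip 0.0351 30.1 j [-0.41  0.54  0.08  1.82 -0.06  0.78  1.19]
[ 0.79639613  0.04299618 -2.16251361] [0.51963761 0.46329671 0.28740023]
t 5.33 tcp [0.5962 0.1501 0.0925] yaw -4.72 tilt [0. 0.] F [ 0.4   0.05 -2.41] grip 0.0348 30.1 j [-0.41  0.54  0.08  1.82 -0.06  0.78  1.19]
```

>>> apply_moves --pt "-0.007 0 -0.01 0 0 0" --pt "-0.014 0 -0.02 0 0 0" --pt "-0.014 0 -0.02 0 0 0"

```text
clock: 5.7
tcp_pos: [0.6001, 0.1497, 0.0979]
orientation: [0.13, 3.138, 0.0]
contact_force: [-0.0, 0.8, -2.1]
grip_width: 0.0352
gripper_force: 30.2
```

```bash
python3 -c "
from h import *
F=[]
for i in range(6): S=r.grab_frame('side');F.append(r.get_obs()['contact_force'])
print(np.mean(F,0),np.std(F,0));st()
b=cv2.resize(S['pixels'][120:260,250:350],(500,600)[:2],interpolation=2)
cv2.imwrite('pics/c2.png',cv2.cvtColor(b,4))"
```

```text
[-0.09032883 -0.3411858  -1.58890829] [0.39519704 0.38442652 0.3794227 ]
t 6.0 tcp [0.5996 0.1497 0.0975] yaw -4.72 tilt [-0. -0.] F [ 0.38 -0.01 -1.  ] grip 0.0349 30.2 j [-0.41  0.53  0.08  1.81 -0.06  0.8   1.19]
```

View pics/c2.png

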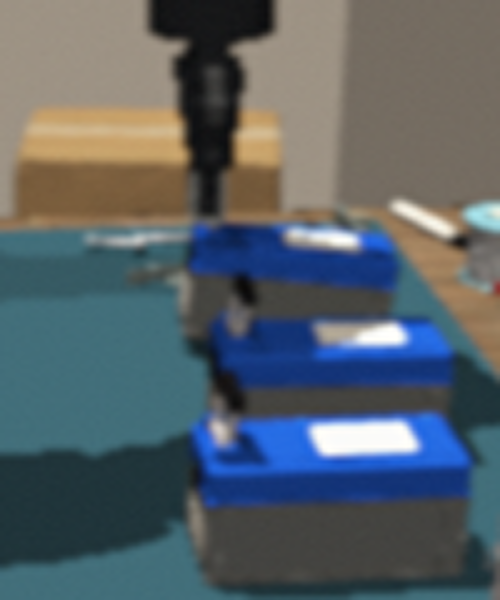

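>>> apply_moves --pt "0.01 0 0.012 0 0 0" --pt "0.02 0 0.024 0 0 0" --pt "0.028 0 0.036 0 0 0" --pt "0.034 0 0.045 0 0 0" --pt "0.034 0 0.045 0 0 0"

```text
clock: 6.62
tcp_pos: [0.591, 0.1504, 0.0862]
orientation: [-0.129, -3.139, 0.0]
contact_force: [-0.7, -0.1, -0.9]
grip_width: 0.0352
gripper_force: 30.2
```

>>> apply_moves --pt "0 0 0 0 0 0" --pt "0 0 0 0 0 0" --pt "0 0 0 0 0 0" --pt "0 0 0 0 0 0" --claw 1

```text
clock: 7.12
tcp_pos: [0.5913, 0.1505, 0.0864]
orientation: [0.129, 3.139, 0.0]
contact_force: [-0.2, 0.7, 0.3]
grip_width: 0.0855
gripper_force: 0.0
```

>>> apply_moves --pt "0 0 -0.15 0 0 0" --pt "0 0 -0.24 0 0 0" --pt "0 0 -0.24 0 0 0"

```text
clock: 7.5
tcp_pos: [0.5926, 0.1508, 0.1482]
orientation: [0.129, 3.135, 0.002]
contact_force: [-0.1, 0.2, -0.5]
grip_width: 0.0856
gripper_force: 0.0
```

```bash
python3 -c "
from h import *
st();print(go(.593,-.0035,.13,-.037))
T=r.grab_frame('top')
"
```

```text
t 7.5 tcp [0.5926 0.1508 0.1482] yaw -4.73 tilt [0.004 0.001] F [-0.11  0.2  -0.47] grip 0.0856 0.0 j [-0.42  0.46  0.09  1.8  -0.05  0.88  1.18]
[-0.0523, -0.6152, 0.0719, 0.001, 0.0023, -0.029]
```

>>> apply_moves --pt "-0.035 -0.615 0.04 0 0 -0.029" --pt "-0.035 -0.615 0.04 0 0 -0.029" --pt "-0.035 -0.615 0.04 0 0 -0.029" --pt "-0.035 -0.615 0.04 0 0 -0.029"

```text
clock: 8.05
tcp_pos: [0.586, -0.0073, 0.1348]
orientation: [-0.066, -3.138, 0.003]
contact_force: [-0.3, -0.6, -0.3]
grip_width: 0.0853
gripper_force: 0.0
```

>>> apply_moves --pt "0 0 0 0 0 0"

```text
clock: 8.18
tcp_pos: [0.5869, -0.0022, 0.1354]
orientation: [-0.056, -3.14, -0.001]
contact_force: [-0.0, 1.2, -1.0]
grip_width: 0.0855
gripper_force: 0.0
```

```bash
python3 -c "
from h import *
st();print(go(.593,-.0035,.086,-.037))
"
```

```text
t 8.18 tcp [ 0.5869 -0.0022  0.1354] yaw -2.05 tilt [-0.001  0.001] F [-0.01  1.21 -1.02] grip 0.0855 0.0 j [-0.18  0.44  0.1   1.86 -0.06  0.84  1.49]
[-0.0249, -0.0043, 0.1977, 0.0004, -0.0009, 0.0008]
```

>>> apply_moves --pt "-0.024 -0.004 0.1 0 0 0" --pt "-0.024 -0.004 0.192 0 0 0" --pt "-0.024 -0.004 0.192 0 0 0" --pt "-0.024 -0.004 0.192 0 0 0"

```text
clock: 8.68
tcp_pos: [0.5937, -0.0035, 0.0888]
orientation: [0.055, 3.141, 0.001]
contact_force: [-0.2, -0.1, 0.6]
grip_width: 0.0857
gripper_force: 0.0
```

>>> apply_moves --pt "0 0 0 0 0 0" --pt "0 0 0 0 0 0" --pt "0 0 0 0 0 0" --pt "0 0 0 0 0 0" --pt "0 0 0 0 0 0" --claw 0

```text
clock: 9.3
tcp_pos: [0.5938, -0.004, 0.0888]
orientation: [0.057, 3.14, 0.001]
contact_force: [0.1, 3.1, 5.1]
grip_width: 0.0353
gripper_force: 30.2
```

>>> apply_moves --pt "-0.004 0 -0.006 0 0 0" --pt "-0.009 0 -0.013 0 0 0" --pt "-0.014 0 -0.02 0 0 0" --pt "-0.018 0 -0.026 0 0 0" --pt "-0.022 0 -0.032 0 0 0"

```text
clock: 9.93
tcp_pos: [0.5986, -0.0051, 0.0962]
orientation: [-0.058, -3.141, 0.0]
contact_force: [0.3, 0.9, -6.2]
grip_width: 0.0352
gripper_force: 30.4
```

>>> apply_moves --pt "-0.004 0 -0.006 0 0 0" --pt "-0.004 0 -0.006 0 0 0" --pt "-0.004 0 -0.006 0 0 0"

```text
clock: 10.3
tcp_pos: [0.5997, -0.0051, 0.0978]
orientation: [0.058, 3.141, -0.0]
contact_force: [0.5, 0.8, -6.5]
grip_width: 0.035
gripper_force: 30.4
```

```bash
python3 -c "
from h import *
F=[]
for i in range(8): S=r.grab_frame('side');F.append(r.get_obs()['contact_force'])
print(np.mean(F,0),np.std(F,0));st()"
```

```text
[ 0.66834563  0.54668619 -5.58237846] [0.38379269 0.34319691 0.7073281 ]
t 10.7 tcp [ 0.5997 -0.005   0.0978] yaw -2.11 tilt [-0. -0.] F [ 0.29  0.27 -6.29] grip 0.0352 30.4 j [-0.17  0.51  0.1   1.86 -0.07  0.78  1.5 ]
```

>>> apply_moves --pt "0.005 0 0.008 0 0 0" --pt "0.011 0 0.016 0 0 0" --pt "0.016 0 0.024 0 0 0" --pt "0.021 0 0.03 0 0 0" --pt "0.025 0 0.036 0 0 0"

```text
clock: 11.32
tcp_pos: [0.5936, -0.0045, 0.0889]
orientation: [0.058, 3.141, 0.0]
contact_force: [-1.2, 2.4, 2.0]
grip_width: 0.035
gripper_force: 31.1
```

>>> apply_moves --pt "0 0 0 0 0 0" --pt "0 0 0 0 0 0" --pt "0 0 0 0 0 0" --pt "0 0 0 0 0 0" --pt "0 0 0 0 0 0" --claw 1

```text
clock: 11.95
tcp_pos: [0.5936, -0.0048, 0.0888]
orientation: [0.058, 3.141, 0.0]
contact_force: [-0.1, -0.0, -0.2]
grip_width: 0.0853
gripper_force: 0.0
```

>>> apply_moves --pt "0 0 -0.15 0 0 0" --pt "-0.1 0 -0.24 0 0 0" --pt "-0.26 0 -0.24 0 0 0" --pt "-0.26 0 -0.24 0 0 0" --pt "-0.26 0 -0.24 0 0 0"

```text
clock: 12.58
tcp_pos: [0.6575, -0.0072, 0.1481]
orientation: [-0.058, -3.139, 0.0]
contact_force: [-0.2, 0.1, -0.6]
grip_width: 0.0854
gripper_force: 0.0
```

```bash
python3 -c "
from h import *
st()
S=r.grab_frame('side');T=r.grab_frame('top')
a=cv2.resize(T['pixels'][118:188,200:340],None,fx=4,fy=4,interpolation=2);b=cv2.resize(S['pixels'][120:260,250:350],(200,280),interpolation=2)
cv2.imwrite('pics/c3.png',cv2.cvtColor(np.hstack([a,b]),4))
"
```

```text
t 12.57 tcp [ 0.6575 -0.0072  0.1481] yaw -2.12 tilt [-0.002 -0.   ] F [-0.24  0.06 -0.56] grip 0.0854 0.0 j [-0.16  0.53  0.11  1.68 -0.07  0.94  1.51]
```

View pics/c3.png

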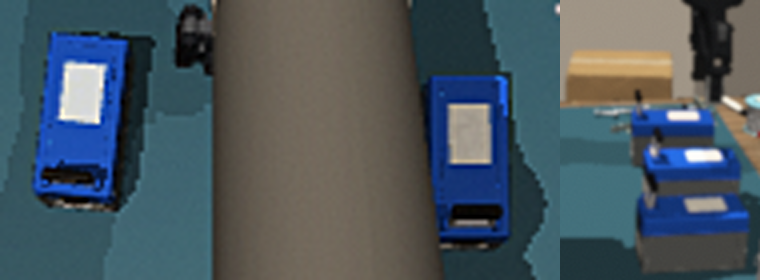

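>>> apply_moves --pt "0 0.004 0.15 0 0 0" --pt "0 0.004 0.3 0 0 0" --pt "0 0.004 0.42 0 0 0" --pt "0 0.004 0.492 0 0 0" --pt "0 0.004 0.492 0 0 0"

```text
clock: 13.3
tcp_pos: [0.6573, -0.0061, 0.0248]
orientation: [-0.058, -3.138, 0.0]
contact_force: [-0.1, -0.1, 0.3]
grip_width: 0.0855
gripper_force: 0.0
```

>>> apply_moves --pt "0 0 0 0 0 0" --pt "0 0 0 0 0 0" --pt "0 0 0 0 0 0" --pt "0 0 0 0 0 0" --claw 0 --newtons 40

```text
clock: 13.8
tcp_pos: [0.6597, -0.0059, 0.0275]
orientation: [0.058, 3.138, 0.001]
contact_force: [-0.8, 1.7, 6.5]
grip_width: 0.0577
gripper_force: 45.8
```

```bash
python3 -c "
from h import *
st();print(go(.49,-.005,.026,-.037))"
```

```text
t 13.8 tcp [ 0.6597 -0.0059  0.0275] yaw -2.11 tilt [0.003 0.   ] F [-0.83  1.72  6.49] grip 0.0577 45.8 j [-0.15  0.68  0.09  1.74 -0.09  0.72  1.52]
[0.6785, -0.0215, 0.0042, 0.0004, 0.0017, 0.0001]
```

>>> apply_moves --pt "0.03 0 -0.006 0 0 0" --pt "0.09 0 -0.008 0 0 0" --pt "0.17 0 -0.008 0 0 0" --pt "0.25 0 -0.008 0 0 0" --pt "0.33 0 -0.008 0 0 0"

```text
clock: 14.42
tcp_pos: [0.575, -0.0032, 0.0275]
orientation: [0.058, 3.141, -0.0]
contact_force: [1.9, 0.3, -6.2]
grip_width: 0.0575
gripper_force: 44.9
```

>>> apply_moves --pt "0.08 0 0 0 0 0" --pt "0.16 0 0 0 0 0" --pt "0.24 0 0 0 0 0" --pt "0.32 0 0 0 0 0" --pt "0.32 0 0 0 0 0"

```text
clock: 15.05
tcp_pos: [0.493, -0.0003, 0.0276]
orientation: [-0.057, -3.137, 0.0]
contact_force: [-4.3, -0.2, 0.4]
grip_width: 0.0579
gripper_force: 45.6
```

```bash
python3 -c "
from h import *
st();print(go(.495,.29,.0275,.044))"
```

```text
t 15.05 tcp [ 4.93e-01 -3.00e-04  2.76e-02] yaw -2.1 tilt [-0.004 -0.   ] F [-4.33 -0.16  0.43] grip 0.0579 45.6 j [-0.19  0.49  0.08  2.13 -0.08  0.52  1.48]
[0.0346, 1.1607, 0.0002, -0.0001, -0.0028, -0.0513]
```

>>> apply_moves --pt "0.006 0.05 0 0 0 -0.005" --pt "0.01 0.16 0 0 0 -0.01" --pt "0.015 0.28 0 0 0 -0.015" --pt "0.018 0.4 0 0 0 -0.02" --pt "0.02 0.5 0 0 0 -0.025"

```text
clock: 15.68
tcp_pos: [0.4961, 0.1266, 0.0275]
orientation: [-0.006, 3.142, -0.0]
contact_force: [-0.3, -1.8, -4.7]
grip_width: 0.0581
gripper_force: 45.1
```

>>> apply_moves --pt "0 0.12 0 0 0 -0.01" --pt "0 0.24 0 0 0 -0.02" --pt "0 0.36 0 0 0 -0.026" --pt "0 0.48 0 0 0 -0.026" --pt "0 0.56 0 0 0 -0.026"

```text
clock: 16.3
tcp_pos: [0.4953, 0.2668, 0.0275]
orientation: [0.071, -3.141, 0.0]
contact_force: [-0.5, -2.6, -2.2]
grip_width: 0.0575
gripper_force: 45.7
```

```bash
python3 -c "
from h import *
st();print(go(.490,.29,.0275,.044))"
```

```text
t 16.3 tcp [0.4953 0.2668 0.0275] yaw 2.58 tilt [-0. -0.] F [-0.53 -2.61 -2.23] grip 0.0575 45.7 j [-0.66  0.57  0.08  1.98 -0.07  0.6   1.08]
[0.0171, 0.0935, 0.0, -0.0, -0.0001, 0.0006]
```

>>> apply_moves --pt "0.008 0.05 0 0 0 0" --pt "0.015 0.085 0 0 0 0" --pt "0.015 0.085 0 0 0 0"

```text
clock: 16.68
tcp_pos: [0.4901, 0.2867, 0.0275]
orientation: [0.069, -3.14, -0.001]
contact_force: [-0.3, 0.7, -8.1]
grip_width: 0.0579
gripper_force: 45.2
```

```bash
python3 -c "
from h import *
st()
S=r.grab_frame('side');T=r.grab_frame('top')
a=cv2.resize(T['pixels'][110:230,140:250],(440,480),interpolation=2);b=cv2.resize(S['pixels'][130:230,230:320],(360,480),interpolation=2)
cv2.imwrite('pics/c4.png',cv2.cvtColor(np.hstack([a,b]),4)); np.save('T.npy',T);np.save('S.npy',S)
"
```

```text
t 16.68 tcp [0.4901 0.2867 0.0275] yaw 2.53 tilt [-0.001  0.   ] F [-0.27  0.68 -8.14] grip 0.0579 45.2 j [-0.7   0.58  0.08  1.96 -0.08  0.61  1.04]
```

View pics/c4.png

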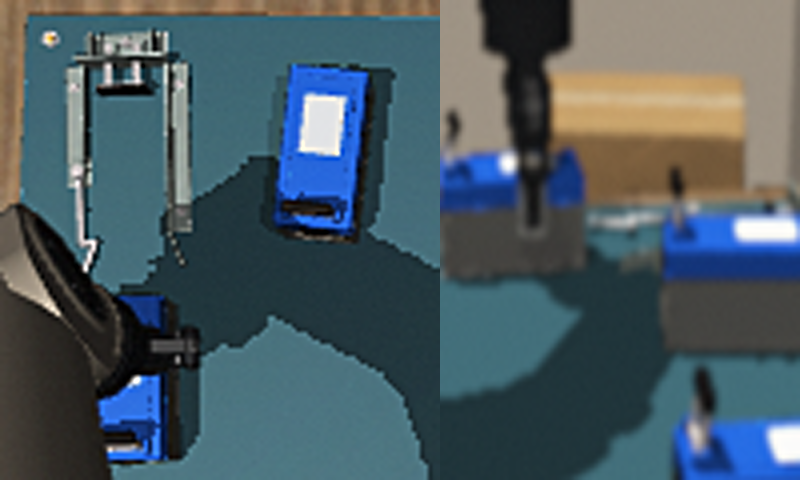

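```bash
python3 -c "
from h import *
T=np.load('T.npy',allow_pickle=True).item()
px=lambda u,v:np.array([140+(u+.5)/4-.5,110+(v+.5)/4-.5])
D=np.array([.648,.2975]);a=.0444;M=np.array([[np.cos(a),np.sin(a)],[-np.sin(a),np.cos(a)]])
for u,v in[(163,296),(165,458),(125,296),(108,460)]: 
    X=at(T,px(u,v),.072);print(X,M@(X[:2]-D))
print('tcp',M@(np.array(r.get_obs()['tcp_pos'])[:2]-D))
hsv=cv2.cvtColor(T['pixels'],cv2.COLOR_RGB2HSV)
m=(hsv[...,0]>105)&(hsv[...,0]<130)&(hsv[...,1]>140)&(hsv[...,2]>50)
for row in list(range(184,188))+list(range(202,226,2)):
    c=np.where(m[row,160:185])[0]
    if len(c): X=at(T,(160+c.max()+.5,row),.072);print(row,160+c.max(),M@(X[:2]-D))
"
```

```text
[0.53492854 0.25435164 0.072     ] [-0.11487518 -0.03808711]
[0.41754411 0.24965425 0.072     ] [-0.23235243 -0.03756972]
[0.53473943 0.28209421 0.072     ] [-0.11383274 -0.01036349]
[0.41575878 0.29080274 0.072     ] [-0.2323096   0.00361746]
tcp [-0.15802335 -0.00482513]
184 180 [-0.11598727 -0.03843337]
185 179 [-0.11880576 -0.03546819]
186 179 [-0.1217324  -0.03541996]
187 179 [-0.12465755 -0.03537176]
204 181 [-0.17437154 -0.0403602 ]
206 181 [-0.18016653 -0.04026176]
208 181 [-0.18595566 -0.04016343]
210 181 [-0.19173893 -0.04006519]
212 181 [-0.19751635 -0.03996706]
214 181 [-0.20328793 -0.03986902]
216 181 [-0.20905368 -0.03977108]
218 181 [-0.2148136  -0.03967324]
220 181 [-0.22056771 -0.0395755 ]
222 181 [-0.22631601 -0.03947786]
224 181 [-0.23205852 -0.03938032]
```

```bash
python3 -c "
from h import *
T=np.load('T.npy',allow_pickle=True).item()
for row in (186,208,214,219): print(row,[tuple(p) for p in T['pixels'][row,174:186].tolist()])
print([tuple(p) for p in T['pixels'][145,205:235].tolist()])
"
```

```text
186 [(21, 55, 129), (22, 53, 126), (21, 51, 122), (20, 54, 127), (22, 57, 130), (17, 44, 108), (4, 12, 36), (16, 21, 30), (27, 22, 16), (27, 24, 20), (26, 37, 40), (31, 54, 61)]
208 [(45, 110, 226), (46, 111, 227), (47, 113, 228), (45, 109, 225), (52, 119, 238), (45, 106, 225), (0, 8, 24), (12, 27, 58), (25, 19, 12), (25, 26, 21), (44, 44, 42), (31, 55, 62)]
214 [(51, 121, 242), (50, 121, 244), (50, 118, 239), (33, 83, 182), (55, 127, 249), (51, 119, 241), (5, 18, 58), (12, 36, 89), (29, 25, 17), (27, 23, 21), (24, 25, 24), (33, 57, 66)]
219 [(24, 55, 122), (12, 41, 104), (15, 46, 116), (20, 49, 112), (59, 134, 255), (56, 127, 251), (3, 21, 64), (11, 29, 75), (30, 27, 17), (28, 26, 22), (26, 27, 25), (25, 41, 46)]
[(68, 109, 120), (68, 106, 117), (54, 87, 95), (56, 89, 96), (54, 86, 88), (31, 62, 114), (38, 108, 239), (36, 101, 223), (32, 100, 223), (72, 113, 221), (255, 249, 232), (233, 232, 230), (226, 228, 229), (226, 227, 230), (226, 228, 230), (226, 227, 230), (225, 227, 229), (227, 228, 230), (231, 231, 230), (240, 236, 230), (57, 119, 221), (28, 96, 221), (36, 102, 223), (40, 107, 230), (36, 103, 224), (6, 20, 58), (27, 21, 11), (31, 42, 44), (34, 55, 62), (29, 49, 57)]
```

>>> apply_moves --pt "0 0.01 0.004 0 0 0" --pt "0 0.016 0.006 0 0 0" --pt "0 0.016 0.006 0 0 0"

```text
clock: 17.15
tcp_pos: [0.4908, 0.287, 0.0275]
orientation: [0.064, -3.14, 0.004]
contact_force: [-5.5, -7.4, 9.6]
grip_width: 0.0576
gripper_force: 47.0
```

```bash
python3 -c "
from h import *
D=np.array([.648,.2975]);a=.0444;M=np.array([[np.cos(a),np.sin(a)],[-np.sin(a),np.cos(a)]])
st();print('tcp',M@(np.array(r.get_obs()['tcp_pos'])[:2]-D))"
```

```text
t 17.15 tcp [0.4908 0.287  0.0275] yaw 2.32 tilt [-0.001 -0.003] F [-5.47 -7.41  9.62] grip 0.0576 47.0 j [-0.7   0.58  0.08  1.96 -0.07  0.61  1.04]
tcp [-0.1575277  -0.00351899]
```

>>> apply_moves --pt "0 0 -0.003 0 0 0" --pt "0 0.003 -0.003 0 0 0" --pt "0 0.003 -0.003 0 0 0"

```text
clock: 17.52
tcp_pos: [0.4911, 0.2893, 0.0275]
orientation: [-0.066, 3.141, -0.002]
contact_force: [-0.3, -5.8, 2.5]
grip_width: 0.0575
gripper_force: 46.1
```

```bash
python3 -c "
from h import *
D=np.array([.648,.2975]);a=.0444;M=np.array([[np.cos(a),np.sin(a)],[-np.sin(a),np.cos(a)]])
st();print('tcp',M@(np.array(r.get_obs()['tcp_pos'])[:2]-D))"
```

```text
t 17.52 tcp [0.4911 0.2893 0.0275] yaw 2.39 tilt [ 0.    -0.001] F [-0.26 -5.82  2.49] grip 0.0575 46.1 j [-0.7   0.58  0.08  1.96 -0.07  0.61  1.04]
tcp [-0.15710256 -0.00124372]
```

>>> apply_moves --pt "-0.03 0.004 -0.001 0 0 0" --pt "-0.06 0.006 -0.001 0 0 0" --pt "-0.1 0.006 -0.001 0 0 0" --pt "-0.14 0.006 -0.001 0 0 0" --pt "-0.16 0.006 -0.001 0 0 0"

```text
clock: 18.15
tcp_pos: [0.5284, 0.2947, 0.0276]
orientation: [0.069, -3.137, 0.0]
contact_force: [-12.2, -1.7, 11.9]
grip_width: 0.0577
gripper_force: 47.1
```

```bash
cat >> h.py <<'E'
def dk():
    D=np.array([.648,.2975]);a=.0444;M=np.array([[np.cos(a),np.sin(a)],[-np.sin(a),np.cos(a)]])
    st();print('dock tcp',M@(np.array(r.get_obs()['tcp_pos'])[:2]-D))
E
python3 -c "
from h import *
dk()"
```

```text
t 18.15 tcp [0.5284 0.2947 0.0276] yaw 2.52 tilt [-0.004 -0.   ] F [-12.17  -1.74  11.92] grip 0.0577 47.1 j [-0.67  0.62  0.08  1.87 -0.08  0.66  1.07]
dock tcp [-0.11964986  0.00248657]
```

>>> apply_moves --pt "0 -0.004 -0.004 0 0 0" --pt "-0.01 -0.005 -0.005 0 0 0" --pt "-0.02 -0.005 -0.005 0 0 0"

```text
clock: 18.52
tcp_pos: [0.5348, 0.2922, 0.0278]
orientation: [0.068, -3.139, 0.002]
contact_force: [-1.8, -1.7, -9.1]
grip_width: 0.0574
gripper_force: 45.2
```

```bash
python3 -c "
from h import *
dk()"
```

```text
t 18.52 tcp [0.5348 0.2922 0.0278] yaw 2.46 tilt [-0.002 -0.001] F [-1.76 -1.72 -9.15] grip 0.0574 45.2 j [-0.66  0.62  0.08  1.86 -0.08  0.66  1.08]
dock tcp [-0.1132743  -0.00027547]
```

>>> apply_moves --pt "-0.02 0.002 0.001 0 0 0" --pt "-0.04 0.002 0.001 0 0 0" --pt "-0.06 0.002 0.001 0 0 0" --pt "-0.08 0.002 0.001 0 0 0" --pt "-0.08 0.002 0.001 0 0 0"

```text
clock: 19.15
tcp_pos: [0.557, 0.2946, 0.0286]
orientation: [-0.067, 3.138, 0.001]
contact_force: [1.8, -0.6, -9.9]
grip_width: 0.0576
gripper_force: 45.0
```

```bash
python3 -c "
from h import *
dk()"
```

```text
t 19.15 tcp [0.557  0.2946 0.0286] yaw 2.45 tilt [0.002 0.001] F [ 1.76 -0.58 -9.89] grip 0.0576 45.0 j [-0.65  0.65  0.08  1.81 -0.08  0.68  1.09]
dock tcp [-0.09104682  0.00111227]
```

>>> apply_moves --pt "-0.01 0 0.003 0 0 0" --pt "-0.03 0 0.004 0 0 0" --pt "-0.05 0 0.004 0 0 0" --pt "-0.07 0 0.004 0 0 0" --pt "-0.08 0 0.004 0 0 0"

```text
clock: 19.77
tcp_pos: [0.5754, 0.2954, 0.0276]
orientation: [0.068, -3.14, -0.0]
contact_force: [-6.8, -2.1, -0.0]
grip_width: 0.0576
gripper_force: 45.9
```

```bash
python3 -c "
from h import *
dk()"
```

```text
t 19.77 tcp [0.5754 0.2954 0.0276] yaw 2.48 tilt [-0.  0.] F [-6.82 -2.1  -0.04] grip 0.0576 45.9 j [-0.63  0.67  0.08  1.77 -0.08  0.71  1.11]
dock tcp [-0.07258572  0.00115501]
```

>>> apply_moves --pt "-0.02 0 -0.001 0 0 0" --pt "-0.04 0 -0.001 0 0 0" --pt "-0.06 0 -0.001 0 0 0" --pt "-0.08 0 -0.001 0 0 0" --pt "-0.1 0 -0.001 0 0 0"

```text
clock: 20.4
tcp_pos: [0.6003, 0.2966, 0.0276]
orientation: [0.068, -3.14, -0.0]
contact_force: [-5.4, -0.4, -3.1]
grip_width: 0.0574
gripper_force: 45.6
```

```bash
python3 -c "
from h import *
dk()"
```

```text
t 20.4 tcp [0.6003 0.2966 0.0276] yaw 2.49 tilt [-0.001  0.   ] F [-5.41 -0.45 -3.09] grip 0.0574 45.6 j [-0.61  0.7   0.08  1.71 -0.08  0.74  1.13]
dock tcp [-0.04768132  0.00122217]
```

>>> apply_moves --pt "-0.02 0 0 0 0 0" --pt "-0.04 0 0 0 0 0" --pt "-0.06 0 0 0 0 0" --pt "-0.08 0 0 0 0 0" --pt "-0.1 0 0 0 0 0"

```text
clock: 21.02
tcp_pos: [0.6251, 0.2978, 0.0276]
orientation: [0.069, -3.14, -0.0]
contact_force: [-5.8, -0.4, -2.1]
grip_width: 0.0573
gripper_force: 45.7
```

```bash
python3 -c "
from h import *
dk()"
```

```text
t 21.02 tcp [0.6251 0.2978 0.0276] yaw 2.5 tilt [-0.001  0.   ] F [-5.8  -0.42 -2.05] grip 0.0573 45.7 j [-0.59  0.73  0.08  1.65 -0.08  0.77  1.14]
dock tcp [-0.02281733  0.00127707]
```

>>> apply_moves --pt "-0.02 0 0 0 0 0" --pt "-0.04 0 0 0 0 0" --pt "-0.06 0 0 0 0 0" --pt "-0.08 0 0 0 0 0" --pt "-0.09 0 0 0 0 0"

```text
clock: 21.65
tcp_pos: [0.6476, 0.2988, 0.0276]
orientation: [0.068, -3.14, -0.001]
contact_force: [-7.0, -0.9, 1.3]
grip_width: 0.0572
gripper_force: 45.9
```

>>> apply_moves --pt "-0.01 0 0 0 0 0" --pt "-0.02 0 0 0 0 0" --pt "-0.03 0 0 0 0 0" --pt "-0.03 0 0 0 0 0"

```text
clock: 22.15
tcp_pos: [0.6554, 0.2992, 0.0276]
orientation: [-0.068, 3.141, 0.001]
contact_force: [-4.9, 0.8, -1.6]
grip_width: 0.0575
gripper_force: 45.7
```

```bash
python3 -c "
from h import *
dk()
T=r.grab_frame('top');S=r.grab_frame('side')
a=cv2.resize(T['pixels'][110:190,145:225],(480,480),interpolation=2);b=cv2.resize(S['pixels'][140:220,250:305],(320,480),interpolation=2)
cv2.imwrite('pics/c5.png',cv2.cvtColor(np.hstack([a,b]),4))"
```

```text
t 22.15 tcp [0.6554 0.2992 0.0276] yaw 2.49 tilt [0.    0.001] F [-4.94  0.75 -1.6 ] grip 0.0575 45.7 j [-0.57  0.76  0.09  1.57 -0.08  0.81  1.16]
dock tcp [0.00746123 0.0013817 ]
```

View pics/c5.png

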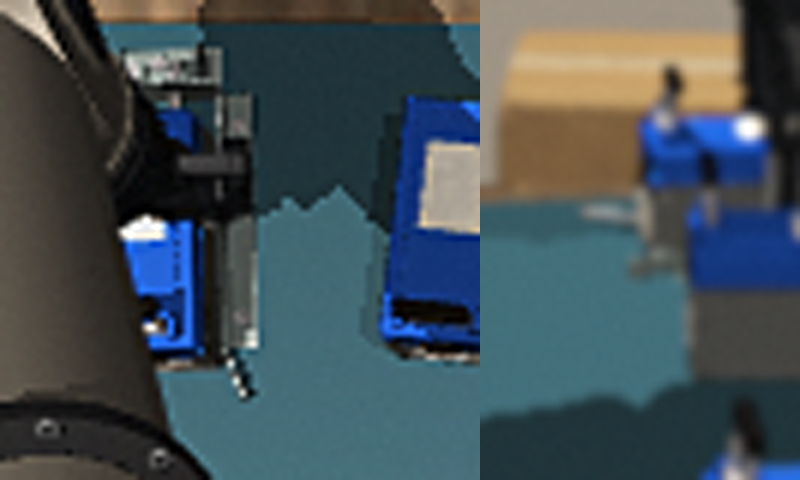

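>>> apply_moves --pt "-0.008 0 0 0 0 0" --pt "-0.016 0 0 0 0 0" --pt "-0.024 0 0 0 0 0" --pt "-0.032 0 0 0 0 0" --pt "-0.032 0 0 0 0 0"

```text
clock: 22.88
tcp_pos: [0.6625, 0.2996, 0.0277]
orientation: [0.068, -3.139, -0.001]
contact_force: [-7.2, 0.8, -0.1]
grip_width: 0.0576
gripper_force: 46.0
```

```bash
python3 -c "
from h import *
dk()"
```

```text
t 22.88 tcp [0.6625 0.2996 0.0277] yaw 2.47 tilt [-0.002  0.   ] F [-7.21  0.79 -0.1 ] grip 0.0576 46.0 j [-0.57  0.77  0.09  1.55 -0.08  0.82  1.17]
dock tcp [0.01457444 0.00140515]
```

>>> apply_moves --pt "-0.004 0 0 0 0 0" --pt "-0.008 0 0 0 0 0" --pt "-0.012 0 0 0 0 0" --pt "-0.016 0 0 0 0 0" --pt "-0.016 0 0 0 0 0"

```text
clock: 23.5
tcp_pos: [0.6656, 0.2997, 0.0277]
orientation: [0.068, -3.138, -0.0]
contact_force: [-10.0, -0.4, 2.7]
grip_width: 0.0575
gripper_force: 46.3
```

```bash
python3 -c "
from h import *
dk()
T=r.grab_frame('top');
a=T['pixels'];hsv=cv2.cvtColor(a,cv2.COLOR_RGB2HSV)
for c in (172,174,176,178): print(c,[tuple(p) for p in a[164:174,c].tolist()],at(T,(c,168),.072))
"
```

```text
t 23.5 tcp [0.6656 0.2997 0.0277] yaw 2.48 tilt [-0.003  0.   ] F [-9.97 -0.39  2.69] grip 0.0575 46.3 j [-0.56  0.78  0.09  1.54 -0.08  0.83  1.17]
dock tcp [0.0176899  0.00139957]
172 [(28, 87, 208), (0, 11, 35), (8, 4, 0), (173, 165, 157), (82, 89, 87), (70, 122, 139), (74, 121, 136), (50, 69, 75), (53, 74, 79), (29, 30, 30)] [0.58071937 0.28017892 0.072     ]
174 [(23, 75, 185), (11, 46, 99), (44, 38, 26), (124, 113, 101), (59, 66, 66), (68, 114, 129), (68, 109, 122), (70, 111, 122), (71, 112, 123), (70, 111, 124)] [0.58075548 0.27431363 0.072     ]
176 [(17, 59, 151), (21, 70, 158), (92, 87, 74), (120, 109, 94), (59, 76, 77), (68, 112, 127), (68, 107, 121), (68, 108, 120), (67, 109, 120), (69, 109, 122)] [0.58079159 0.26844933 0.072     ]
178 [(9, 25, 68), (29, 95, 221), (38, 30, 20), (34, 30, 27), (49, 68, 74), (68, 113, 127), (70, 109, 123), (69, 109, 120), (69, 109, 120), (67, 108, 119)] [0.58082769 0.26258601 0.072     ]
```

>>> apply_moves --pt "-0.004 0 -0.001 0 0 0" --pt "-0.008 0 -0.001 0 0 0" --pt "-0.012 0 -0.001 0 0 0" --pt "-0.016 0 -0.001 0 0 0" --pt "-0.016 0 -0.001 0 0 0"

```text
clock: 24.18
tcp_pos: [0.6687, 0.2998, 0.0278]
orientation: [0.068, -3.136, 0.0]
contact_force: [-13.6, -1.4, 3.3]
grip_width: 0.0574
gripper_force: 46.5
```

```bash
python3 -c "
from h import *
dk()
S=r.grab_frame('side')
b=cv2.resize(S['pixels'][155:205,250:325],(750,500),interpolation=2)
cv2.imwrite('pics/c6.png',cv2.cvtColor(b,4))"
```

```text
t 24.18 tcp [0.6687 0.2998 0.0278] yaw 2.5 tilt [-0.005 -0.   ] F [-13.61  -1.38   3.33] grip 0.0574 46.5 j [-0.56  0.78  0.09  1.53 -0.08  0.84  1.17]
dock tcp [0.02077639 0.00135913]
```

View pics/c6.png

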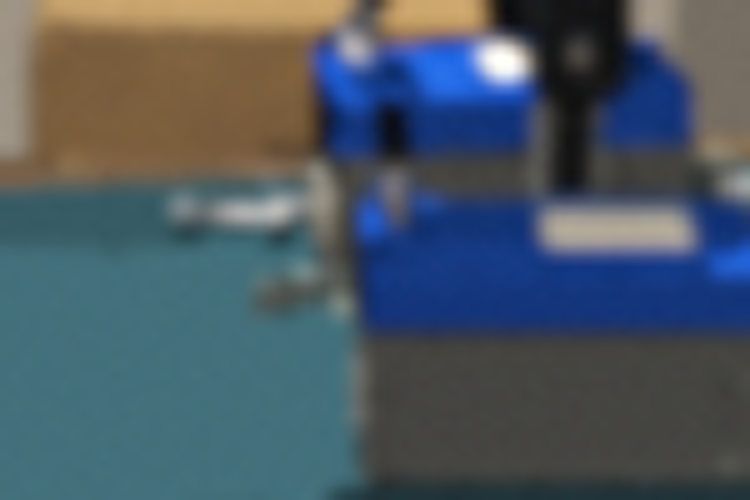

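>>> apply_moves --pt "0 0 0 0 0 0" --pt "0 0 0 0 0 0" --pt "0 0 0 0 0 0" --pt "0 0 0 0 0 0" --pt "0 0 0 0 0 0" --claw 1

```text
clock: 24.85
tcp_pos: [0.6715, 0.2993, 0.0278]
orientation: [-0.068, 3.141, 0.0]
contact_force: [-0.6, -0.8, -0.8]
grip_width: 0.0853
gripper_force: 0.0
```

>>> apply_moves --pt "0 0 -0.15 0 0 0" --pt "0 0 -0.35 0 0 0" --pt "0 0 -0.5 0 0 0" --pt "0 0 -0.5 0 0 0"

```text
clock: 25.35
tcp_pos: [0.6737, 0.3003, 0.1573]
orientation: [-0.067, 3.134, 0.005]
contact_force: [-0.2, 0.8, -0.1]
grip_width: 0.0853
gripper_force: 0.0
```

>>> apply_moves --pt "0 -0.9 -0.4 0 0 0" --pt "0 -0.9 -0.4 0 0 0" --pt "0 -0.9 -0.4 0 0 0" --pt "0 -0.9 -0.4 0 0 0" --pt "0 -0.9 -0.4 0 0 0"

```text
clock: 25.98
tcp_pos: [0.6823, 0.0667, 0.2545]
orientation: [-0.053, 3.138, -0.005]
contact_force: [0.3, -0.2, -0.2]
grip_width: 0.0854
gripper_force: 0.0
```

```bash
python3 -c "
from h import *
dk()
T=r.grab_frame('top');S=r.grab_frame('side')
a=cv2.resize(T['pixels'][112:187,145:210],(520,600),interpolation=2)
b=cv2.resize(S['pixels'][155:205,255:290],(280,400),interpolation=2);b=np.vstack([b,np.zeros((200,280,3),np.uint8)])
cv2.imwrite('pics/c7.png',cv2.cvtColor(np.hstack([a,b]),4))
hsv=cv2.cvtColor(T['pixels'],cv2.COLOR_RGB2HSV)
m=((hsv[...,0]>105)&(hsv[...,0]<130)&(hsv[...,1]>140)&(hsv[...,2]>70)).astype(np.uint8)
m=cv2.morphologyEx(m,cv2.MORPH_CLOSE,np.ones((9,9)))
for k in cv2.findContours(m,cv2.RETR_EXTERNAL,cv2.CHAIN_APPROX_NONE)[0]:
    if cv2.contourArea(k)>300:
        P=np.array([at(T,p,.072)[:2] for p in k[:,0]],np.float32)
        print(cv2.boundingRect(k),cv2.minAreaRect(P))
"
```

```text
t 25.98 tcp [0.6823 0.0667 0.2545] yaw 1.92 tilt [ 0.003 -0.003] F [ 0.32 -0.17 -0.17] grip 0.0854 0.0 j [-0.29  0.48  0.15  1.51 -0.07  1.16  1.47]
dock tcp [ 0.02400946 -0.2320745 ]
(411, 187, 27, 46) ((0.4655632972717285, -0.44782373309135437), (0.1287274807691574, 0.07425123453140259), 0.6343132257461548)
(307, 137, 21, 42) ((0.6154173016548157, -0.14398853480815887), (0.057723864912986755, 0.12095323950052261), 88.33853149414062)
(158, 126, 21, 42) ((0.6448937058448792, 0.29395735263824463), (0.1220066025853157, 0.05888284370303154), 1.9127156734466553)
(72, 120, 63, 66) ((0.6263676285743713, 0.4856545925140381), (0.1941061019897461, 0.18395203351974487), 0.3938511312007904)
```

View pics/c7.png

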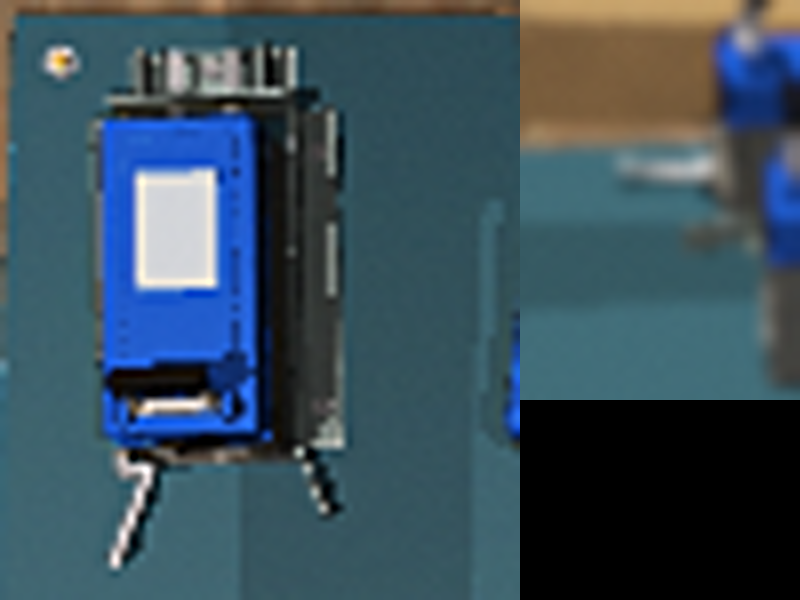

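```bash
python3 -c "
from h import *
T0=cv2.cvtColor(cv2.imread('pics/t0.png'),4);T=r.grab_frame('top')['pixels']
for row in (170,171,172,174,177,180,182):
    g=lambda I:[int(v) for v in I[row,156:168].mean(1)]
    print(row,g(T0),g(T))
S0=cv2.cvtColor(cv2.imread('pics/t0.png'),4)
t=T0[172:185,155:167];q=cv2.matchTemplate(T[166:191,149:173],t,cv2.TM_CCOEFF_NORMED);print(np.round(q[4:9,4:9],2))
"
```

```text
170 [94, 92, 92, 120, 196, 208, 230, 229, 63, 35, 98, 94] [92, 90, 90, 120, 194, 207, 231, 236, 62, 22, 62, 58]
171 [94, 92, 88, 77, 150, 117, 111, 233, 29, 98, 98, 94] [91, 91, 88, 90, 148, 113, 119, 230, 29, 98, 96, 97]
172 [95, 94, 94, 91, 83, 88, 153, 205, 14, 99, 96, 94] [91, 91, 91, 87, 81, 83, 151, 199, 16, 97, 94, 92]
174 [94, 93, 95, 92, 88, 111, 233, 13, 39, 97, 95, 94] [92, 92, 90, 90, 83, 109, 228, 11, 38, 97, 93, 90]
177 [95, 93, 92, 91, 147, 219, 16, 100, 97, 94, 94, 94] [91, 92, 91, 89, 149, 213, 17, 99, 94, 92, 91, 91]
180 [95, 90, 96, 170, 189, 20, 42, 98, 95, 94, 95, 94] [92, 89, 94, 164, 158, 22, 39, 98, 93, 94, 92, 93]
182 [94, 91, 113, 234, 66, 97, 98, 96, 95, 94, 95, 94] [93, 90, 108, 228, 61, 95, 95, 93, 92, 93, 91, 93]
[[-0.04 -0.26  0.26  0.68 -0.28]
 [-0.18 -0.31  0.71  0.34 -0.38]
 [-0.33 -0.05  1.   -0.08 -0.33]
 [-0.39  0.41  0.67 -0.33 -0.2 ]
 [-0.25  0.78  0.2  -0.34 -0.08]]
```

The catch wire is in exactly the same pixels as at the start, so it is shut, with its nose behind the case. I'm handing in.

```bash
python3 -c "
from bench import r
print(r.hand_in())"
```

```text
the job is handed in; nothing more can be done
None
```

The full case was the middle one: its bail took about 5.6 N, against about 1.7 N for the left case; I didn't weigh the right one. It is fully home in the dock with the catch shut behind it, nothing else appears to have moved, and the job was handed in at about 26 s. While I slid it in, its full weight came onto the gripper briefly and it may have been about 1 mm off the mat, well under the fail limit.

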